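# Close a diver's breathing-air filter

### The arm

A 6-joint arm with a two-finger parallel gripper is mounted at the origin on the work surface. World frame = base frame: x ahead of the robot, y to its left, z up, the work surface at z = 0. Lengths are in mm, angles in rad, forces in N, time in s.
With the tool pointing down it reaches from about 300 to 775 mm from the base axis. Payload 14.6 kg.
Tool frame: the origin (TCP) lies between the finger pads; the fingertips stand 22 mm ahead of it and the grasp point (between the pads) lies 3 mm ahead of it (finger_overhang is the distance from the TCP to the fingertips, in mm); z points along the fingers, y is the direction in which the jaws open and shut (so a half turn about z gives the same grasp; the last joint's range is limited). The gripper opens to 94 mm and grips with 3 to 60 N. Pads are 16 mm wide; open, the fingers measure 119 mm over their backs; the gripper's body (75 mm by 177 mm) begins 78 mm behind the grasp point.
Start: joints at [-1.247, 0.3, 1.521, -0, 1.321, -0.067], TCP at [209.503, -508.525, 227.446] pointing down, gripper open.
Joint ranges: [-3.03, 3.03], [-0.79, 2.21], [0.23, 2.52], [-1.04, 4.18], [0, 3.07], [-2.55, 2.55]. Speed limits (rad/s): [2.22, 2.22, 2.57, 3.14, 3.14, 3.14].

### API

Orientations are given as [roll, pitch, yaw] about the fixed x, y, z axes, in that order (R = Rz(yaw) Ry(pitch) Rx(roll)).
In Python, from cell import * gives the robot as it stands.
- The arm moves only by the tool jog_arm, never from a script. Its argument "increments" is a list of rows, each a list of 7 numbers: the shift along the tool's x, y, z in cm, then the turn, a rotation vector about the tool's x, y, z in degrees, then the finger opening in cm, from 0 to 9.4. In form: [[x, y, z, wx, wy, wz, grip], ...]. A call has 1 to 20 rows; each row shifts and turns the commanded pose from where the row before left it, along the tool's axes as they then stand; what a row does not reach is not made up. A row lasts 1/8 s, in which the tool goes at most 62.5 mm and 10.7 degrees, less where a joint would pass 70% of its speed; a pose out of reach is approached as far as the arm can. A call is refused whole if a number of a shift passes 6.25 or a number of a turn 10.7, either way. A call with a gripper value outside its range is refused whole. The fingers move at their own pace and stop on an object; "squeeze" is the grip in N (left out, the last holds). Time passes only in rows, so rows that do not move let the fingers close. It gives the time, the measured TCP pose, the force and the opening at its end, in the units of the state.
- read_state(): the state, without advancing time (a new reading comes with each control period).
- camera(name): name is "scene" or "top" or "wrist"; returns a dict with "image" (384x512x3 uint8, red, green, blue), "K" (3x3 intrinsics, pixels), "rvec" (rotation vector, rad) and "tvec" (3), from world to camera coordinates, as OpenCV has them. Camera axes: x right, y down, z forward; pixel columns grow to the right and rows downward; lengths in mm; the calibration is good to about 2 mm. The wrist camera is an equidistant fisheye: a pixel r from the principal point sees the ray r / f radians off the axis. A picture is of the moment at which its call begins. There is no depth.
- sign_off(): hands the job in, once; it reports no verdict.
Trained networks look in a picture, given as the dict that the camera call returned (one of the last four; its "shot" number tells which), for a name from the list of things; names that differ only in an ending like _2 or _b are one class to them, and where a whole thing is asked for, a point or a joint stands for the part that bears it (a point fixed in the world has none). Each returns a list of dicts, best first, with "conf" (0 to 1); they miss things now and then, are a little off and sometimes report something else, mostly with a low value. They report only what shows in the picture. A call takes as long as a camera call. They do not tell look-alikes from the thing itself.
- recognise(picture, name): "centre" ([x, y, z] in mm, in the coordinates of the camera as it stood for that picture, good to about 4 mm: the middle of the surface that is visible of it).
- regions_of(picture, name): "mask" (384x512 bool, what is visible of it).
The state is a dict: "clock": time; "joints": joint angles; "qd": joint speeds; "effort": joint torques, N m; "eef_pos": TCP position; "eef_rot": TCP orientation; "wrist_force": force on the tool from outside, world axes, zero at the start; "moment": the same for the moment, N m; "finger_gap": finger opening in mm.
Only numpy, scipy, OpenCV 4.12 (cv2) and the standard library are available. Lean on these libraries where they do the work, as an engineer would, in place of code of your own. Each camera call takes 0.05 s, during which the arm holds its last target.

### The job

The filter on the dive-station bench has a new cartridge and its lid is resting loose on top of the thread. Keeping the lid level, turn it backward (anticlockwise) by its ears until you feel the thread start drop, then screw it forward fully home, so that no neck shows below the lid, and shut the vent valve by swinging its lever squarely across the vent pipe. Leave the other things on the bench where they are.

Things in the scene. Friction and masses are not known exactly. Their poses are not given: they have to be found in the camera images.
- filter: Fixed upright air-filter housing, axis vertical: 130 mm square base flange 10 mm thick, grey shell 100 mm in diameter, collar 106 mm, then a bare aluminium threaded neck 84 mm in diameter (93 mm over the thread). Origin: centre of the flange's underside, on the bench; z up. An inlet coupling sticks out to 106 mm from the axis along +y, at 75 mm height.
- collar (a point): On the filter's axis at the top face of the collar (106 mm in diameter), 121 mm above the bench. With the lid fully home the gap between collar and lid is only 1 mm; at the start it is 17 mm and the threaded neck shows in it.
- mouth (a point): Centre of the neck's rim, on the filter's axis, 145 mm above the bench. Right-hand thread with three starts 120 degrees apart: each is a gap in the level land on which the lid's three inner lugs rest, with a stop rib just behind the gap. Turned forward from the lands the lid only runs against these ribs and stays up: turn it backward first.
- lid: Loose black screw lid, about 0.3 kg: round cap 106 mm in diameter, 31 mm tall (46 mm at the boss in its centre), too wide to grasp. Four equal ears stick out along its own +x, +y, -x and -y. Origin: on its axis at its lower edge; z up. It starts level, its origin 138 mm above the filter's origin. Its thread is greased: it turns with 1 to 2 N at an ear, and may tip if pushed above its ears or pressed on its edge.
- ear (a point): Point in the ear on the lid's +x side, 72 mm from the lid's axis, at mid-height. Each ear is 14 mm thick, 23 mm tall from the lid's lower edge up, and reaches from 53 to 81 mm from the axis. Push the ears; below them it is free. While dropping, the lid may hang tilted by 6 degrees with one lug still up: let go of the ear, or turn it a few degrees further back, and it settles level.
- lid_top (a point): On the lid's axis, 31 mm above its lower edge. Turned backward (anticlockwise from above, yaw growing) by 25 to 90 degrees the lid drops 9 mm into the thread start, its origin then 129 mm above the filter's origin; a rib stops it 8 degrees later. Forward (clockwise) about 105 to 120 degrees from there it sinks 7 mm more and stops hard: fully home, its origin is at 122 mm.
- vent_lever (a joint): Quarter-turn lever of the vent valve, pivoting about a vertical stem. 0 = shut (lever square across the pipe, pointing along the filter's -x, against a stop); 1.57 = open (lever along the pipe, pointing along the filter's -y, away from the filter). It stays where it is left; about 1.6 N at the grip turns it.
- vent_stem (a point): Point on the vertical pivot axis of the vent lever, at the lever's mid-height, 105 mm above the bench, 137 mm from the filter's axis along the filter's -y.
- vent_grip (a point): Middle of the vent lever's black grip, 75 mm from the pivot axis. The grip is 72 mm long, 14 mm wide and 16 mm tall (97 to 113 mm above the bench), reaching 100 mm from the pivot; when open the vent pipe's end lies 14 mm under it.
- old_cartridge: Bystander: white used filter cartridge, 64 mm in diameter, 113 mm tall, standing. Origin: centre of its underside.
- torch: Bystander: black dive torch lying down, 160 mm long, 44 mm thick. Origin: under its middle, x along it.
- spanner: Bystander: steel spanner lying flat, 190 mm long along its x. Origin: near its middle, on the bench.
- tape_roll: Bystander: roll of grey tape lying flat, 96 mm in diameter, 45 mm high. Origin: centre of its underside.
- grease_tin: Bystander: low round aluminium tin, 66 mm in diameter, 45 mm high. Origin: centre of its underside.
- radio: Bystander: black handheld radio lying down, 195 mm long with its aerial, 34 mm thick. Origin: under the middle of its case.
- mug: Bystander: white mug, 80 mm in diameter, 95 mm tall. Origin: centre of its underside.
- mouse: Bystander: white computer mouse, 105 mm long, 30 mm high. Origin: centre of its underside.
- vent_pipe (a point): Far end of the vent pipe, on its axis, 70 mm above the bench, 216 mm from the filter's axis along the filter's -y. The pipe is at most 26 mm thick, with a brass valve block 30 x 46 x 32 mm below the lever's pivot.
There are look-alikes about, which are no part of the job. What is meant by the lid is not pink, purple or red, and is the larger of those in its own colour.

How it is judged:
By the outcome, as a careful person would: the job done as asked, in the order asked, and still so for the second after the job is handed in, with the robot touching nothing.
It also fails if it takes over 61 s, if anything falls off the work surface, if the arm or the gripper's body presses on something with over 40 N, if the wrist force passes 120 N, or if a joint passes its speed limit or range.

## Working session

There is one attempt and no reset: what is moved stays moved. The work goes in short steps, Python scripts to look and compute and a tool call to move; the robot and the scene stay as the last step left them, time stands still between calls to the robot, and variables do not carry over. Pictures are saved under pics/ and viewed, and the job is handed in when it is done.

Besides the shell and the picture viewer there is one more tool, called after "Call:" as a command line: name --pt "numbers of a row" for each row, then --argument value for the rest. jog_arm: Moves the arm, as the interface text tells. Its arguments: {"type":"object","properties":{"increments":{"type":"array"},"squeeze":{"type":"number"}},"required":["increments"]}

```bash
ls; mkdir -p pics
cat > h.py <<'E'
from cell import *
import numpy as np, cv2
def cam(n,save=None):
    c=camera(n)
    if save: cv2.imwrite('pics/'+save,c['image'][:,:,::-1])
    return c
def RT(c): return cv2.Rodrigues(np.array(c['rvec'],float))[0],np.array(c['tvec'],float).reshape(3)
def toworld(c,p):
    R,t=RT(c); return R.T@(np.array(p)-t)
def proj(c,P):
    R,t=RT(c); K=np.array(c['K']); q=R@np.array(P,float)+t; 
    u=K@q; return u[:2]/u[2]
def onplane(c,uv,z):
    R,t=RT(c); K=np.array(c['K']); d=R.T@np.linalg.solve(K,np.array([uv[0],uv[1],1.])); o=-R.T@t
    return o+d*(z-o[2])/d[2]
E
python3 - <<'E'
from h import *
s=read_state(); print(s)
for n in ['scene','top','wrist']:
    c=cam(n,n+'0.png')
    for k in ['filter','lid','vent_lever','ear','vent_grip','vent_stem','lid_top','mouth','vent_pipe']:
        try:
            for r in recognise(c,k): print(n,k,round(r['conf'],2),toworld(c,r['centre']).round(0), proj(c,toworld(c,r['centre'])).round(0))
        except Exception as e: print(n,k,e)
E
```

```text
pics
{'clock': 0.0, 'joints': array([-1.24658805e+00,  3.00450592e-01,  1.52156743e+00,  5.35183926e-07,
        1.32067658e+00, -6.66352764e-02]), 'qd': array([ 0.00033083, -0.00055799, -0.0008385 , -0.00045116, -0.0012061 ,
        0.00032874]), 'effort': array([ 2.21761104e-03, -5.31803942e+01, -3.52738953e+01,  7.09916395e-02,
        2.44218728e-02, -1.34233792e-04]), 'eef_pos': array([ 209.43979848, -508.31662121,  226.90333311]), 'eef_rot': array([-3.14049318e+00, -7.38917138e-05,  3.90843379e-01]), 'wrist_force': array([-0.48466637,  0.73116269,  0.37688103]), 'moment': array([ 0.03038396, -0.0048695 , -0.0018528 ]), 'finger_gap': 94.1475753198874}
scene filter 0.74 [645. -51.  67.] [265. 236.]
scene filter 0.28 [717. 170. 103.] [334. 206.]
scene lid 0.98 [620. 389.  31.] [354. 163.]
scene lid 0.85 [ 487. -239.   20.] [187. 242.]
scene lid 0.77 [627.  -9. 167.] [273. 209.]
scene lid 0.72 [425. 183.  21.] [274. 160.]
scene lid 0.68 [ 320. -158.   30.] [178. 192.]
scene vent_lever 0.55 [ 632. -178.  109.] [229. 253.]
scene ear 0.78 [ 325. -155.   32.] [180. 192.]
scene ear 0.68
[... 1258 characters left out ...]
 0.56 [417. 187.  20.] [203. 243.]
top vent_grip 0.65 [ 627. -176.  111.] [319. 172.]
top vent_grip 0.5 [695. 181. 105.] [202. 152.]
top vent_stem 0.66 [617. -57.  72.] [279. 178.]
top lid_top 0.9 [ 309. -151.   30.] [310. 276.]
top lid_top 0.81 [417. 185.  26.] [203. 243.]
top lid_top 0.78 [614.  -0. 168.] [261. 174.]
top lid_top 0.75 [ 479. -233.   20.] [334. 222.]
top lid_top 0.67 [610. 397.  31.] [138. 184.]
top mouth 0.74 [617. -59.  75.] [279. 178.]
top vent_pipe 0.91 [613. -59.  75.] [280. 179.]
top vent_pipe 0.32 [698. 184. 106.] [200. 151.]
wrist lid 0.73 [ 297. -172.   33.] [-12. -27.]
wrist ear 0.93 [ 297. -174.   29.] [ -7. -25.]
wrist lid_top 0.94 [ 299. -173.   36.] [-13. -30.]
```

Run:
```python
import cv2
for n,(x0,y0,x1,y1) in {'scene0':(170,150,370,300),'top0':(190,110,390,260)}.items():
    im=cv2.imread(f'pics/{n}.png')
    cv2.imwrite(f'pics/{n}z.png',cv2.resize(im[y0:y1,x0:x1],(800,600),interpolation=cv2.INTER_CUBIC))
```

```text
(no output)
```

View pics/scene0.png

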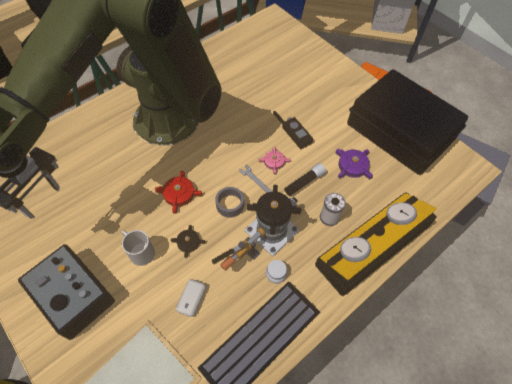

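View pics/top0.png

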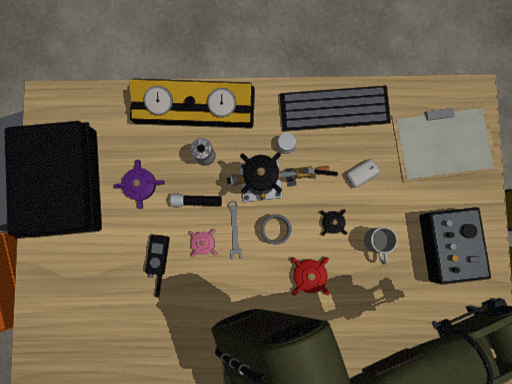

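```bash
sleep 1
```

```text
(no output)
```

View pics/top0z.png

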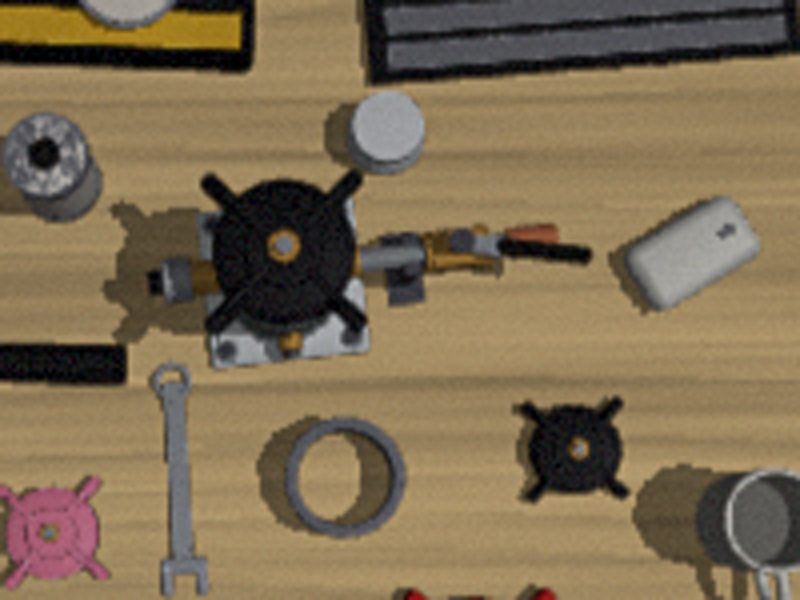

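View pics/scene0z.png

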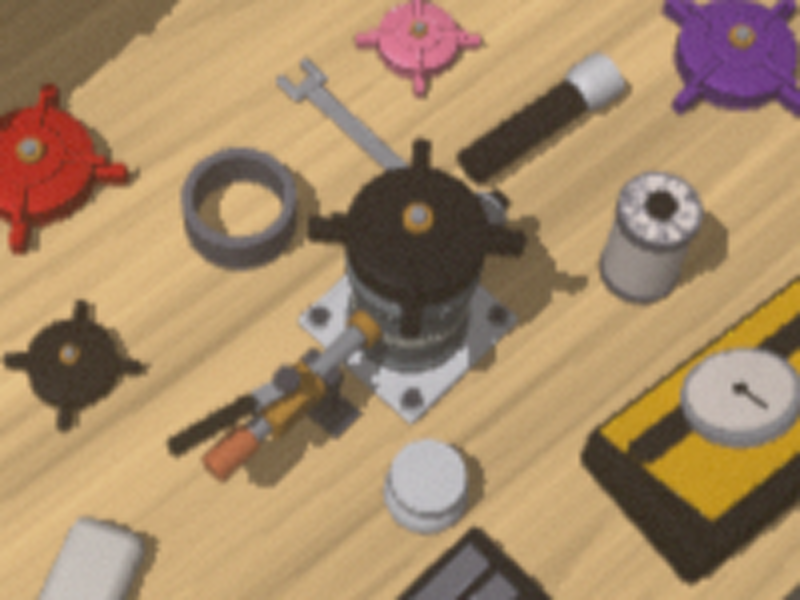

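Run:
```python
from h import *
t=camera('top'); s=camera('scene')
T=lambda x,y:(190+(x+.5)/4-.5,110+(y+.5)/4-.5); S=lambda x,y:(170+(x+.5)/4-.5,150+(y+.5)/4-.5)
print('boss',onplane(t,T(284,244),184),onplane(s,S(418,215),184))
for p in [(353,180),(210,184),(213,325),(358,336)]: print('ear',onplane(t,T(*p),161))
for p in [(422,147),(312,228),(520,241),(410,330)]: print('earS',onplane(s,S(*p),161))
for p in [(215,362),(368,348)]: print('flange',onplane(t,T(*p),10))
for p in [(300,318),(413,420),(514,318)]: print('flangeS',onplane(s,S(*p),10))
print('stem',onplane(t,T(461,240),118),onplane(s,S(287,379),118))
print('leverend',onplane(t,T(590,254),113),onplane(s,S(172,447),110))
print('pipeend',onplane(t,T(556,234),75), onplane(s,S(215,470),70))
for c in (t,s):
    R,tt=RT(c); print('cam at',-R.T@tt)
```

```text
boss [621.0796714    0.66095958 184.        ] [6.21079652e+02 3.92720389e-01 1.84000000e+02]
ear [671.970499   -50.88307836 161.        ]
ear [670.42281842  54.17243674 161.        ]
ear [566.03795108  52.9540533  161.        ]
ear [556.58005008 -52.40347648 161.        ]
earS [569.58892378  51.16397959 161.        ]
earS [570.29461764 -57.94781632 161.        ]
earS [676.75352647  53.09955279 161.        ]
earS [679.13472215 -56.79777743 161.        ]
flange [554.54831802  56.60229634  10.        ]
flange [564.37602433 -68.20274233  10.        ]
flangeS [564.35687895 -67.2096073   10.        ]
flangeS [690.4098912  -54.82339853  10.        ]
flangeS [676.39411543  67.42415029  10.        ]
stem [ 633.73649884 -133.90914523  118.        ] [ 637.25936078 -137.07256191  118.        ]
leverend [ 622.52374504 -232.00736024  113.        ] [ 622.63868552 -231.72859479  110.        ]
pipeend [ 644.95547087 -213.16781043   75.        ] [ 642.90297869 -211.30292606   70.        ]
cam at [ 410.79282797   11.96132431 1401.26494425]
cam at [1029.96810645 -425.67209035 1239.70697845]
```

Call:
jog_arm --pt "0 0 -3 0 0 0 3" --pt "3.56 -1.9 -1 0 0 0 3" --pt "3.56 -1.9 0 0 0 0 3" --pt "3.56 -1.9 0 0 0 0 3" --pt "3.56 -1.9 0 0 0 0 3" --pt "3.56 -1.9 0 0 0 0 3" --pt "3.56 -1.9 0 0 0 0 3" --pt "3.56 -1.9 0 0 0 0 3" --pt "3.56 -1.9 0 0 0 0 3" --pt "3.56 -1.9 0 0 0 0 3" --pt "3.56 -1.9 0 0 0 0 3" --pt "3.56 -1.9 0 0 0 0 3" --pt "3.56 -1.9 0 0 0 0 3" --pt "3.56 -1.9 0 0 0 0 3" --pt "3.56 -1.9 0 0 0 0 3" --pt "3.56 -1.9 0 0 0 0 3" --pt "3.56 -1.9 0 0 0 0 3" --pt "3.56 -1.9 0 0 0 0 3" --pt "3.56 -1.9 0 0 0 0 3" --pt "0 0 0 0 0 0 3"

```text
clock: 4.1
eef_pos: [672.4, 53.8, 266.3]
eef_rot: [-3.141, 0.001, 0.393]
wrist_force: [-1.5, -0.7, 0.1]
finger_gap: 30.2
```

Call:
jog_arm --pt "0 0 0 0 0 -7.5 3" --pt "0 0 0 0 0 -7.5 3" --pt "0 0 0 0 0 -7.6 3" --pt "0 0 0 0 0 0 3"

```text
clock: 4.6
eef_pos: [671.4, 51.0, 267.6]
eef_rot: [3.141, 0.0, 0.784]
wrist_force: [0.7, -0.4, -0.3]
finger_gap: 30.3
```

```bash
cat >> h.py <<'E'
C=np.array([621.,0.5])
def st(C=C):
    s=read_state(); p=np.array(s['eef_pos']); d=p[:2]-C
    print('t',round(s['clock'],2),'p',p.round(1),'rpy',np.degrees(s['eef_rot']).round(1),'r %.1f phi %.1f'%(np.hypot(*d),np.degrees(np.arctan2(d[1],d[0]))),'F',np.array(s['wrist_force']).round(1),'gap',round(s['finger_gap'],1),'j6 %.2f'%s['joints'][5])
    return s
def wproj(c,P):
    R,t=RT(c); K=np.array(c['K']); q=R@np.array(P,float)+t
    th=np.arctan2(np.hypot(q[0],q[1]),q[2]); h=np.hypot(q[0],q[1]); return np.array([K[0,2]+K[0,0]*th*q[0]/h,K[1,2]+K[1,1]*th*q[1]/h])
def zoom(c,box,name,sz=(800,600),marks=()):
    x0,y0,x1,y1=box; im=cv2.resize(c['image'][y0:y1,x0:x1,::-1],sz,interpolation=cv2.INTER_CUBIC)
    for (u,v) in marks: cv2.circle(im,(int((u-x0+.5)*sz[0]/(x1-x0)),int((v-y0+.5)*sz[1]/(y1-y0))),3,(255,0,255),1)
    cv2.imwrite('pics/'+name,im)
E
python3 - <<'E'
from h import *
st()
w=cam('wrist','w1.png'); s=camera('scene'); zoom(s,(220,150,340,240),'s1.png')
E
```

```text
t 4.6 p [671.4  51.  267.6] rpy [180.    0.   44.9] r 71.4 phi 45.1 F [ 0.7 -0.4 -0.3] gap 30.3 j6 0.81
```

View pics/w1.png

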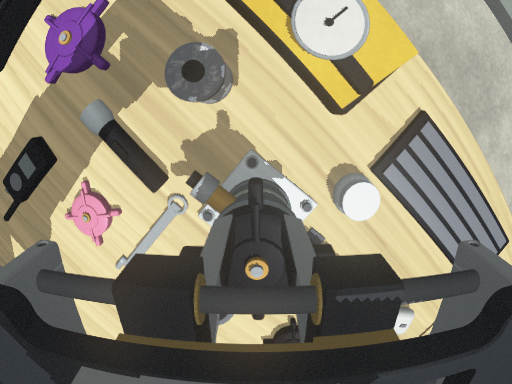

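View pics/s1.png

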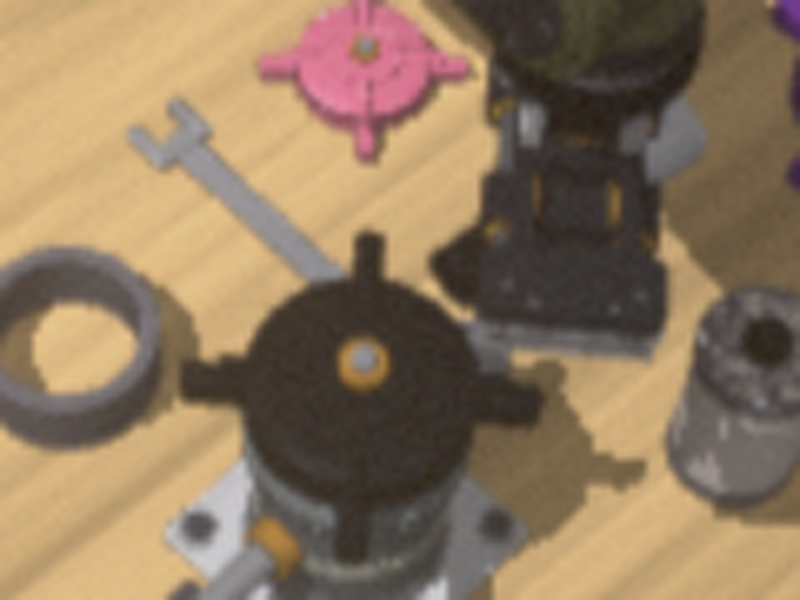

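Call:
jog_arm --pt "0.05 0 3 0 0 0 3" --pt "0 0 3 0 0 0 3" --pt "0 0 2 0 0 0 3" --pt "0 0 1.3 0 0 0 3" --pt "0 0 1.3 0 0 0 3" --pt "0 0 0.7 0 0 0 3" --pt "0 0 0 0 0 0 2.4" --pt "0 0 0 0 0 0 2.4"

```text
clock: 5.7
eef_pos: [672.3, 52.1, 155.1]
eef_rot: [3.141, -0.001, 0.785]
wrist_force: [0.6, -0.3, -0.5]
finger_gap: 24.2
```

Run:
```python
from h import *
st()
w=cam('wrist','w2.png'); s=camera('scene'); zoom(s,(220,150,340,240),'s2.png')
```

```text
t 5.7 p [672.3  52.1 155.1] rpy [180.  -0.  45.] r 72.8 phi 45.2 F [ 0.6 -0.3 -0.5] gap 24.2 j6 0.81
```

View pics/w2.png

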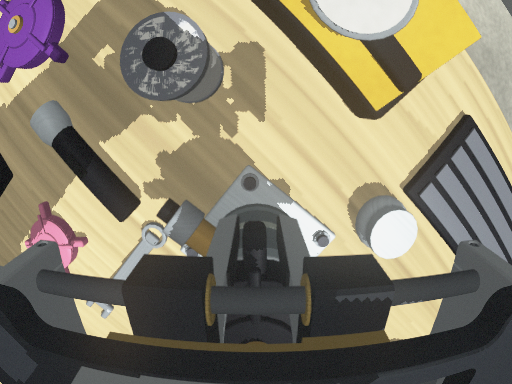

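View pics/s2.png

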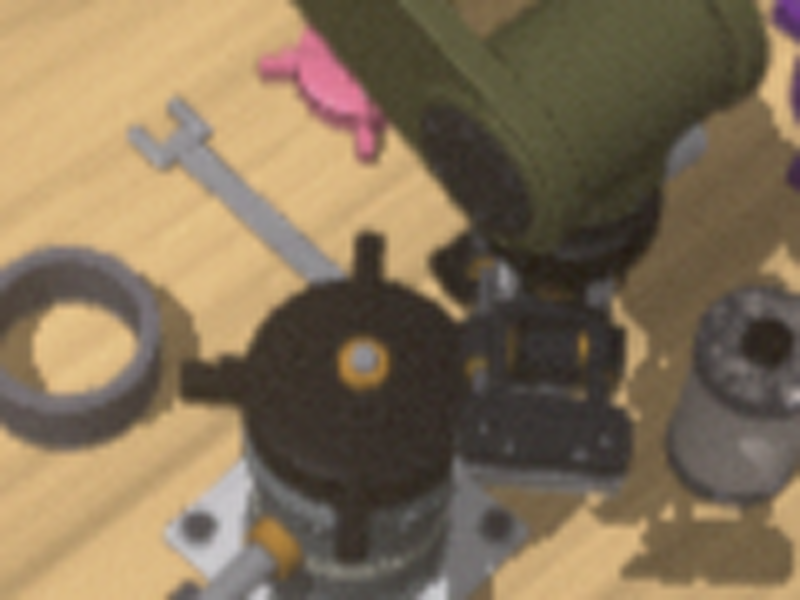

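Call:
jog_arm --pt "-0.01 -0.38 0 0 0 -3 2.4" --pt "-0.01 -0.38 0 0 0 -3 2.4" --pt "-0.01 -0.38 0 0 0 -3 2.4" --pt "-0.01 -0.38 0 0 0 -3 2.4" --pt "-0.01 -0.38 0 0 0 -3 2.4" --pt "-0.01 -0.38 0 0 0 -3 2.4" --pt "-0.01 -0.38 0 0 0 -3 2.4" --pt "-0.01 -0.38 0 0 0 -3 2.4" --pt "0 0 0 0 0 0 2.4"

```text
clock: 6.92
eef_pos: [646.8, 68.7, 154.9]
eef_rot: [3.141, -0.0, 1.204]
wrist_force: [-0.1, 0.4, -0.2]
finger_gap: 24.6
```

Run:
```python
from h import *
st()
s=camera('scene'); zoom(s,(220,150,340,240),'s3.png')
```

```text
t 6.92 p [646.8  68.7 154.9] rpy [180.  -0.  69.] r 72.9 phi 69.3 F [-0.1  0.4 -0.2] gap 24.6 j6 0.42
```

View pics/s3.png

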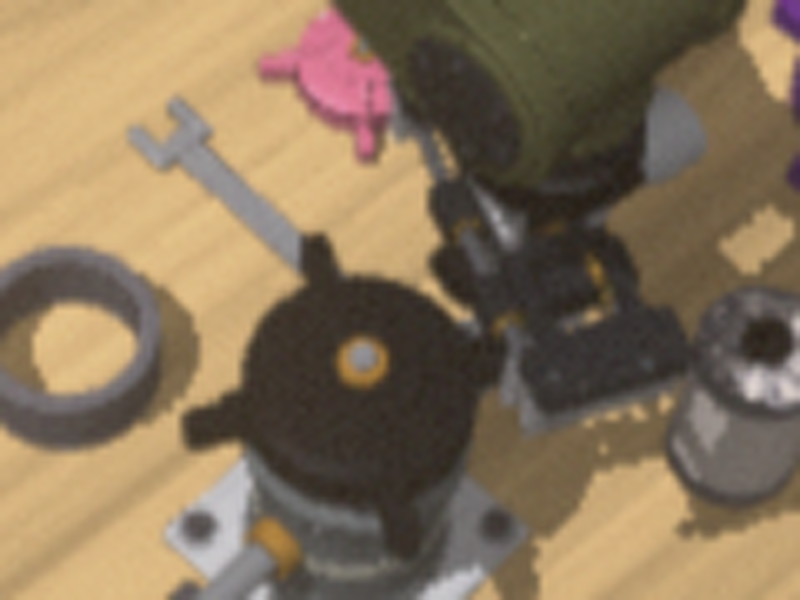

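```bash
cat >> h.py <<'E'
def boss(c):
    im=c['image'].astype(int)[190:220,262:288]; m=(im[:,:,0]-im[:,:,2]>60)
    ys,xs=np.nonzero(m)
    # only count pixels near dark surroundings: restrict to largest component
    n,l,stt,ce=cv2.connectedComponentsWithStats(m.astype(np.uint8)); 
    return [(stt[i,4],(ce[i]+[262,190]).round(2)) for i in range(1,n) if stt[i,4]>4]
E
python3 - <<'E'
from h import *
s=camera('scene'); print(boss(s)); print(proj(s,[621,.5,184]),proj(s,[621,.5,175]))
E
```

```text
[(np.int32(11), array([262.73, 191.73])), (np.int32(32), array([281.09, 191.56])), (np.int32(26), array([273.81, 204.5 ]))]
[274.13461038 203.3360138 ] [273.98892912 204.82895835]
```

Call:
jog_arm --pt "-0.01 -0.38 0 0 0 -3 2.4" --pt "-0.01 -0.38 0 0 0 -3 2.4" --pt "-0.01 -0.38 0 0 0 -3 2.4" --pt "-0.01 -0.38 0 0 0 -3 2.4"

```text
clock: 7.52
eef_pos: [632.3, 72.4, 154.7]
eef_rot: [3.141, -0.0, 1.414]
wrist_force: [0.9, -1.3, 1.0]
finger_gap: 24.0
```

Run:
```python
from h import *
st();s=camera('scene'); print(boss(s))
```

```text
t 7.53 p [632.3  72.4 154.7] rpy [180.  -0.  81.] r 72.8 phi 81.1 F [ 0.9 -1.3  1. ] gap 24.0 j6 0.21
[(np.int32(31), array([280.81, 191.39])), (np.int32(24), array([274.08, 204.83]))]
```

Call:
jog_arm --pt "-0.01 -0.38 0 0 0 -3 2.4" --pt "-0.01 -0.38 0 0 0 -3 2.4" --pt "-0.01 -0.38 0 0 0 -3 2.4" --pt "-0.01 -0.38 0 0 0 -3 2.4"

```text
clock: 8.07
eef_pos: [617.2, 73.2, 154.6]
eef_rot: [3.141, 0.0, 1.623]
wrist_force: [1.4, -0.4, 0.7]
finger_gap: 24.3
```

Run:
```python
from h import *
st();s=camera('scene'); print(boss(s)); zoom(s,(240,180,320,240),'s4.png')
```

```text
t 8.07 p [617.2  73.2 154.6] rpy [180.   0.  93.] r 72.8 phi 93.0 F [ 1.4 -0.4  0.7] gap 24.3 j6 0.01
[(np.int32(6), array([263.5, 191. ])), (np.int32(19), array([278.26, 190.53])), (np.int32(26), array([273.5 , 204.58]))]
```

View pics/s4.png

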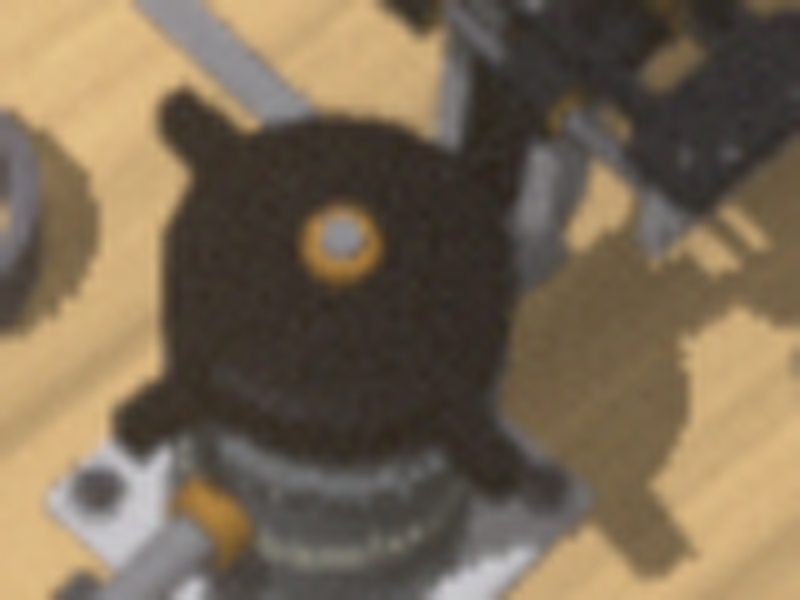

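Call:
jog_arm --pt "-0.01 -0.38 0 0 0 -3 2.4" --pt "-0.01 -0.38 0 0 0 -3 2.4" --pt "-0.01 -0.38 0 0 0 -3 2.4" --pt "-0.01 -0.38 0 0 0 -3 2.4"

```text
clock: 8.62
eef_pos: [602.2, 70.9, 154.6]
eef_rot: [3.141, 0.0, 1.832]
wrist_force: [0.6, -0.1, -0.4]
finger_gap: 23.9
```

Run:
```python
from h import *
st();s=camera('scene'); print(boss(s)); zoom(s,(240,180,320,240),'s5.png')
```

```text
t 8.62 p [602.2  70.9 154.6] rpy [180.   0. 105.] r 72.8 phi 105.0 F [ 0.6 -0.1 -0.4] gap 23.9 j6 -0.20
[(np.int32(12), array([262.92, 191.75])), (np.int32(10), array([275.6, 190.3])), (np.int32(25), array([273.4 , 204.72]))]
```

View pics/s5.png

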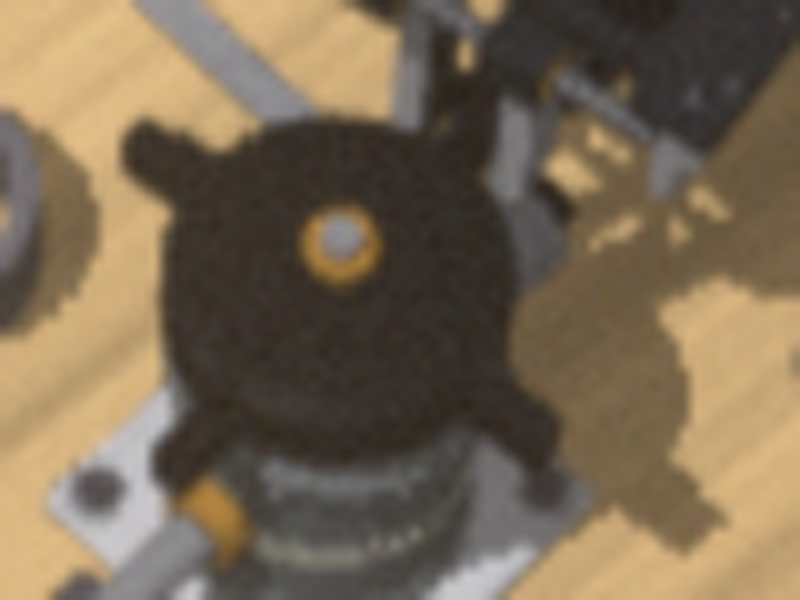

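Still up. Continuing in smaller chunks.

Call:
jog_arm --pt "-0.01 -0.38 0 0 0 -3 2.4" --pt "-0.01 -0.38 0 0 0 -3 2.4" --pt "-0.01 -0.38 0 0 0 -3 2.4"

```text
clock: 9.05
eef_pos: [591.7, 67.5, 154.9]
eef_rot: [3.14, -0.0, 1.988]
wrist_force: [4.3, 7.5, 1.1]
finger_gap: 24.4
```

Run:
```python
from h import *
st();s=camera('scene'); print(boss(s)); zoom(s,(240,180,320,240),'s6.png')
```

```text
t 9.05 p [591.7  67.5 154.9] rpy [179.9  -0.  113.9] r 73.1 phi 113.6 F [4.3 7.5 1.1] gap 24.4 j6 -0.37
[(np.int32(18), array([263.28, 192.39])), (np.int32(9), array([273.89, 190.78])), (np.int32(25), array([273.36, 206.44]))]
```

View pics/s6.png

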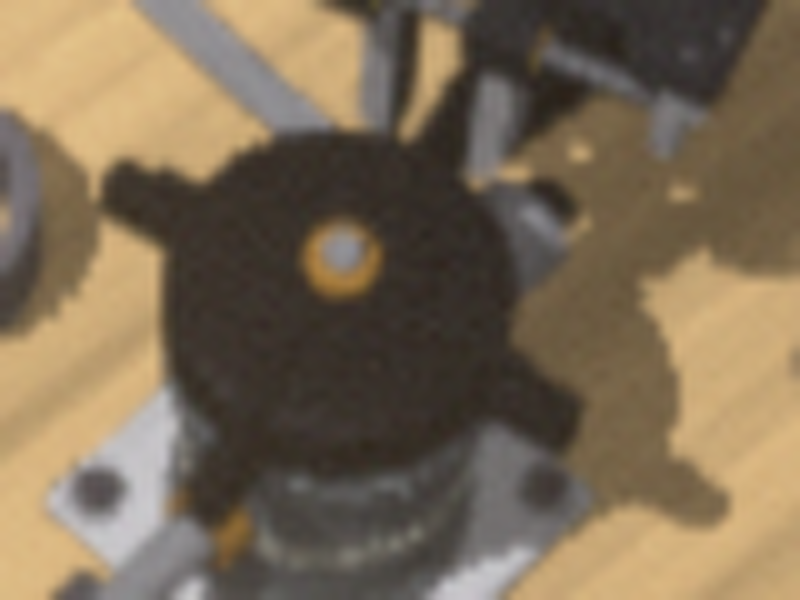

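Call:
jog_arm --pt "-0.01 0.25 0 0 0 2 2.4" --pt "-0.01 0.25 0 0 0 2 2.4" --pt "0 0 0.4 0 0 0 2.4"

```text
clock: 9.48
eef_pos: [596.2, 68.9, 150.4]
eef_rot: [3.141, 0.0, 1.918]
wrist_force: [-0.0, -0.2, -0.2]
finger_gap: 24.2
```

Run:
```python
from h import *
st();s=camera('scene'); print(boss(s)); zoom(s,(240,180,320,240),'s7.png');t=camera('top'); zoom(t,(230,145,310,205),'t7.png')
```

```text
t 9.47 p [596.2  68.9 150.4] rpy [180.    0.  109.9] r 72.8 phi 110.0 F [-0.  -0.2 -0.2] gap 24.2 j6 -0.29
[(np.int32(19), array([263.26, 192.53])), (np.int32(12), array([274.42, 190.83])), (np.int32(23), array([273.74, 206.35]))]
```

View pics/s7.png

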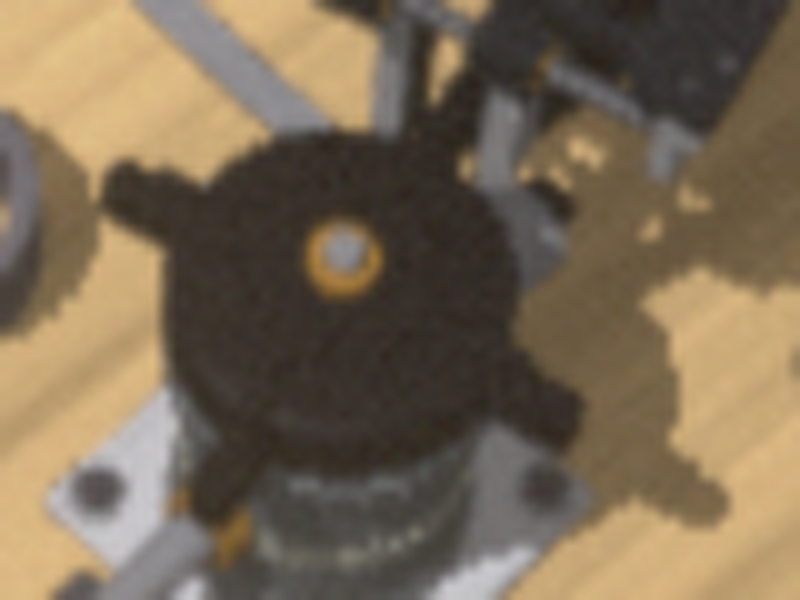

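View pics/t7.png

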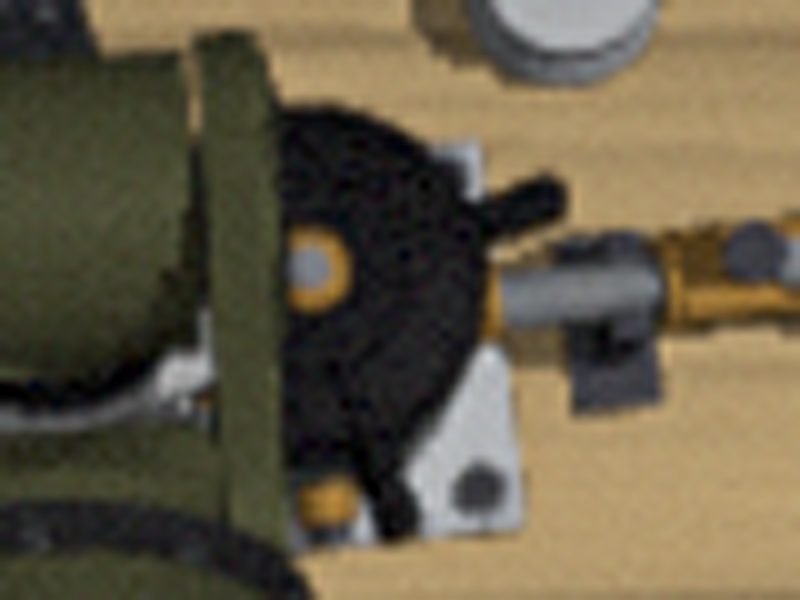

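Call:
jog_arm --pt "-0.018 0.508 0 0 0 4 2.4" --pt "-0.018 0.508 0 0 0 4 2.4" --pt "-0.018 0.508 0 0 0 4 2.4" --pt "-0.018 0.508 0 0 0 4 2.4" --pt "-0.018 0.508 0 0 0 4 2.4" --pt "-0.018 0.508 0 0 0 4 2.4" --pt "-0.018 0.508 0 0 0 4 2.4" --pt "-0.018 0.508 0 0 0 4 2.4"

```text
clock: 10.58
eef_pos: [635.7, 71.6, 150.0]
eef_rot: [-3.14, 0.0, 1.359]
wrist_force: [-1.9, -0.6, -0.5]
finger_gap: 23.9
```

Run:
```python
from h import *
st();s=camera('scene'); print(boss(s)); zoom(s,(240,180,320,240),'s8.png')
```

```text
t 10.57 p [635.7  71.6 150. ] rpy [-179.9    0.    77.9] r 72.6 phi 78.3 F [-1.9 -0.6 -0.5] gap 23.9 j6 0.27
[(np.int32(62), array([280.55, 192.45])), (np.int32(24), array([273.88, 206.96]))]
```

View pics/s8.png

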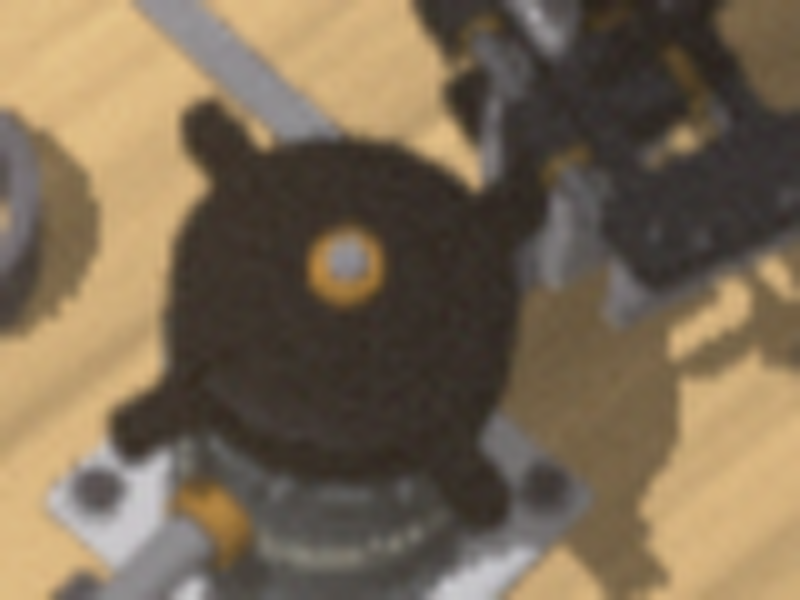

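Screwing in and sinking. Continue.

Call:
jog_arm --pt "-0.018 0.508 0 0 0 4 2.4" --pt "-0.018 0.508 0 0 0 4 2.4" --pt "-0.018 0.508 0 0 0 4 2.4" --pt "-0.018 0.508 0 0 0 4 2.4" --pt "-0.018 0.508 0 0 0 4 2.4" --pt "-0.018 0.508 0 0 0 4 2.4" --pt "-0.018 0.508 0 0 0 4 2.4" --pt "-0.018 0.508 0 0 0 4 2.4" --pt "-0.018 0.508 0 0 0 4 2.4" --pt "-0.018 0.508 0 0 0 4 2.4" --pt "-0.018 0.508 0 0 0 4 2.4" --pt "-0.018 0.508 0 0 0 4 2.4" --pt "-0.018 0.508 0 0 0 4 2.4" --pt "-0.018 0.508 0 0 0 4 2.4"

```text
clock: 12.38
eef_pos: [688.1, 27.8, 150.0]
eef_rot: [-3.141, 0.001, 0.383]
wrist_force: [-1.3, 1.8, -1.6]
finger_gap: 24.4
```

Run:
```python
from h import *
st();s=camera('scene'); print(boss(s)); zoom(s,(240,180,320,240),'s9.png')
```

```text
t 12.38 p [688.1  27.8 150. ] rpy [-180.     0.    21.9] r 72.4 phi 22.1 F [-1.3  1.8 -1.6] gap 24.4 j6 1.17
[(np.int32(26), array([263.62, 193.15])), (np.int32(24), array([275.92, 191.21])), (np.int32(16), array([285.69, 195.75])), (np.int32(27), array([273.22, 207.56]))]
```

View pics/s9.png

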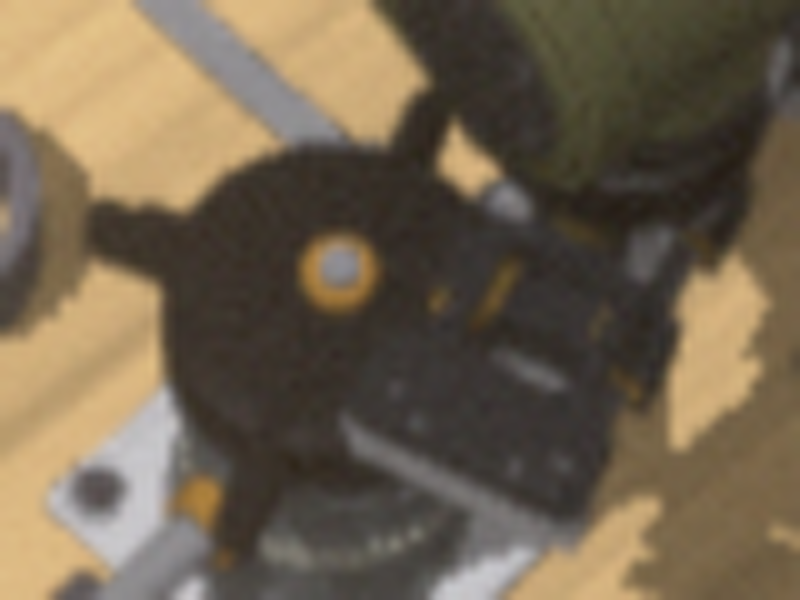

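Call:
jog_arm --pt "-0.018 0.508 0 0 0 4 2.4" --pt "-0.018 0.508 0 0 0 4 2.4" --pt "-0.018 0.508 0 0 0 4 2.4" --pt "-0.018 0.508 0 0 0 4 2.4" --pt "-0.018 0.508 0 0 0 4 2.4"

```text
clock: 13.05
eef_pos: [693.3, 3.2, 150.1]
eef_rot: [-3.141, 0.001, 0.035]
wrist_force: [-0.5, 2.6, -1.5]
finger_gap: 24.0
```

Call:
jog_arm --pt "-0.01 0.254 0 0 0 2 2.4" --pt "-0.01 0.254 0 0 0 2 2.4"

```text
clock: 13.3
eef_pos: [693.1, -1.7, 150.0]
eef_rot: [-3.141, 0.001, -0.035]
wrist_force: [0.4, 4.8, -3.7]
finger_gap: 24.1
```

Call:
jog_arm --pt "-0.01 0.254 0 0 0 2 2.4" --pt "-0.01 0.254 0 0 0 2 2.4"

```text
clock: 13.55
eef_pos: [692.9, -7.1, 150.2]
eef_rot: [-3.141, 0.0, -0.106]
wrist_force: [-0.1, 4.6, -5.2]
finger_gap: 24.5
```

Run:
```python
from h import *
st();s=camera('scene'); print(boss(s)); zoom(s,(240,180,320,240),'s10.png')
```

```text
t 13.55 p [692.9  -7.1 150.2] rpy [-180.     0.    -6.1] r 72.3 phi -6.0 F [-0.1  4.6 -5.2] gap 24.5 j6 1.61
[(np.int32(23), array([263.78, 192.83])), (np.int32(14), array([271.07, 206.43])), (np.int32(8), array([278.  , 211.88]))]
```

View pics/s10.png

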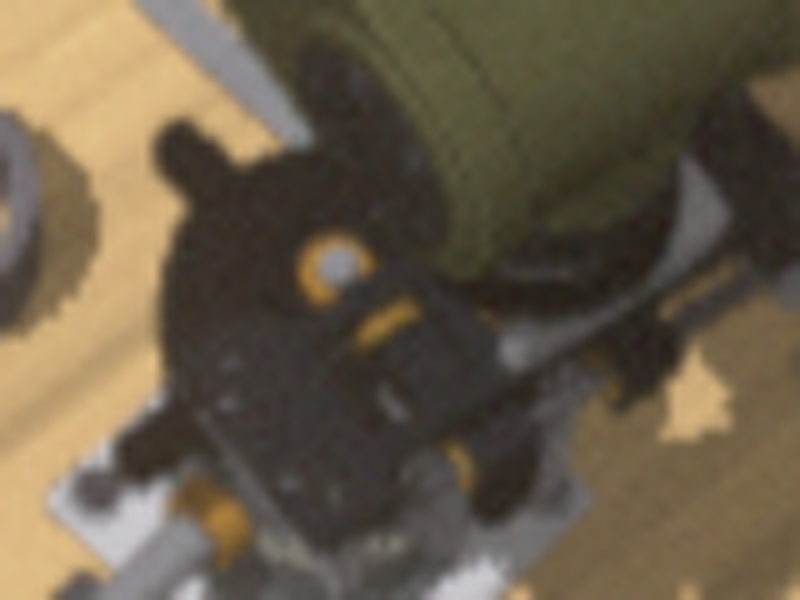

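Call:
jog_arm --pt "-0.01 0.254 0 0 0 2 2.4" --pt "-0.01 0.254 0 0 0 2 2.4"

```text
clock: 13.85
eef_pos: [692.2, -12.3, 150.4]
eef_rot: [-3.142, -0.0, -0.177]
wrist_force: [1.1, 5.2, -3.2]
finger_gap: 24.3
```

Call:
jog_arm --pt "-0.01 0.254 0 0 0 2 2.4"

```text
clock: 13.98
eef_pos: [691.6, -14.8, 150.4]
eef_rot: [-3.141, 0.0, -0.212]
wrist_force: [0.5, 6.7, -3.3]
finger_gap: 23.7
```

Call:
jog_arm --pt "0 0 0 0 0 0 2.4"

```text
clock: 14.1
eef_pos: [691.6, -14.9, 150.5]
eef_rot: [-3.142, -0.0, -0.211]
wrist_force: [0.7, 4.5, -4.0]
finger_gap: 23.7
```

Run:
```python
from h import *
st();t=camera('top'); zoom(t,(230,145,310,205),'t11.png');s=camera('scene'); zoom(s,(240,180,320,240),'s11.png')
```

```text
t 14.1 p [691.6 -14.9 150.5] rpy [-180.    -0.   -12.1] r 72.2 phi -12.3 F [ 0.7  4.5 -4. ] gap 23.7 j6 1.71
```

View pics/t11.png

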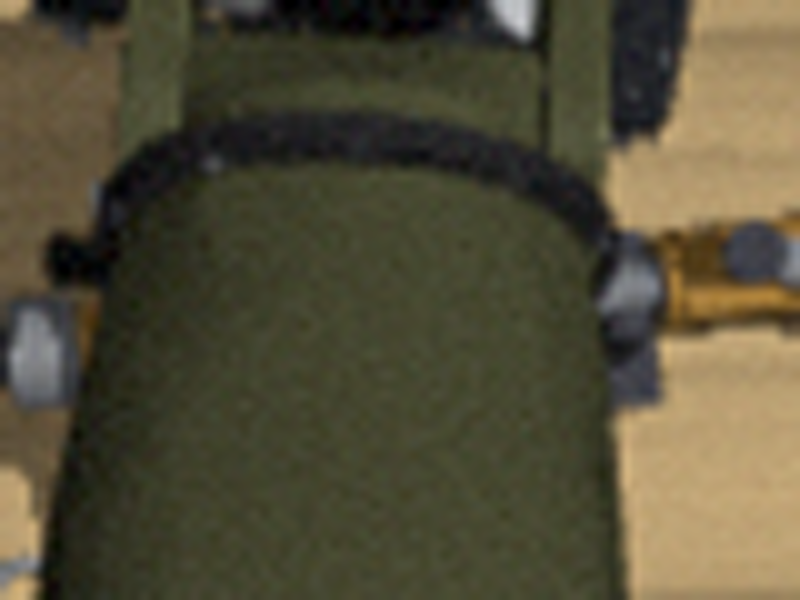

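View pics/s11.png

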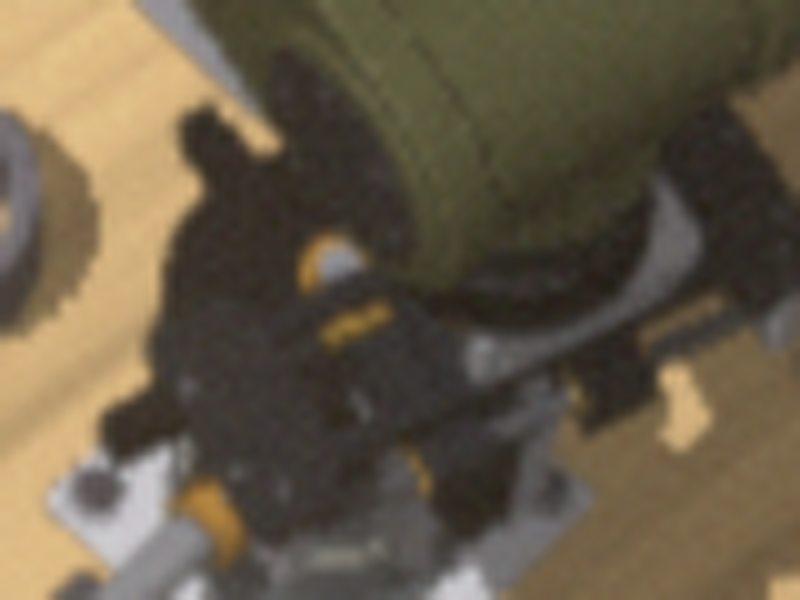

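Call:
jog_arm --pt "-0.01 0.254 0 0 0 2 2.4"

```text
clock: 14.32
eef_pos: [691.1, -16.3, 150.5]
eef_rot: [-3.14, -0.0, -0.245]
wrist_force: [2.0, 13.7, -5.2]
finger_gap: 24.2
```

Call:
jog_arm --pt "-0.01 0.127 0 0 0 1 2.4"

```text
clock: 14.45
eef_pos: [690.8, -16.8, 150.5]
eef_rot: [-3.139, -0.0, -0.263]
wrist_force: [3.3, 15.6, -4.0]
finger_gap: 24.3
```

Call:
jog_arm --pt "-0.01 0.127 0 0 0 1 2.4"

```text
clock: 14.58
eef_pos: [690.5, -17.4, 150.5]
eef_rot: [-3.138, -0.0, -0.279]
wrist_force: [5.5, 18.6, -5.9]
finger_gap: 23.6
```

Call:
jog_arm --pt "0 -0.3 0 0 0 -2 2.4" --pt "0 -0.4 0 0 0 -3 2.4" --pt "0 0 0 0 0 0 2.8" --pt "0 0 -2 0 0 0 2.8" --pt "0 0 -4 0 0 0 2.8" --pt "0 0 -5 0 0 0 2.8" --pt "0 -5 -2 0 0 0 2.8" --pt "0 -5 0 0 0 0 2.8" --pt "0 -5 0 0 0 0 2.8" --pt "0 -5 0 0 0 0 2.8"

```text
clock: 15.82
eef_pos: [730.2, 184.6, 282.6]
eef_rot: [-3.141, -0.002, -0.194]
wrist_force: [-0.6, -0.4, 0.5]
finger_gap: 27.7
```

Run:
```python
from h import *
st();t=camera('top'); zoom(t,(230,145,310,205),'t12.png');s=camera('scene'); zoom(s,(240,180,320,240),'s12.png',marks=[proj(s,[621,.5,168])]);print(boss(s),proj(s,[621,.5,168]))
```

```text
t 15.82 p [730.2 184.6 282.6] rpy [-1.80e+02 -1.00e-01 -1.11e+01] r 214.0 phi 59.3 F [-0.6 -0.4  0.5] gap 27.7 j6 1.96
[(np.int32(9), array([264.78, 192.22])), (np.int32(75), array([280.81, 192.99])), (np.int32(27), array([272.96, 207.3 ]))] [273.87689496 205.97708665]
```

View pics/t12.png

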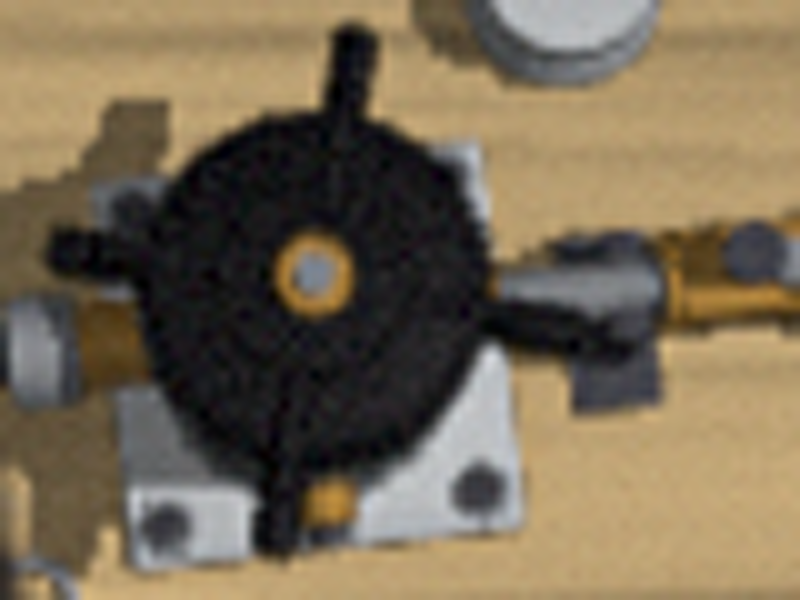

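View pics/s12.png

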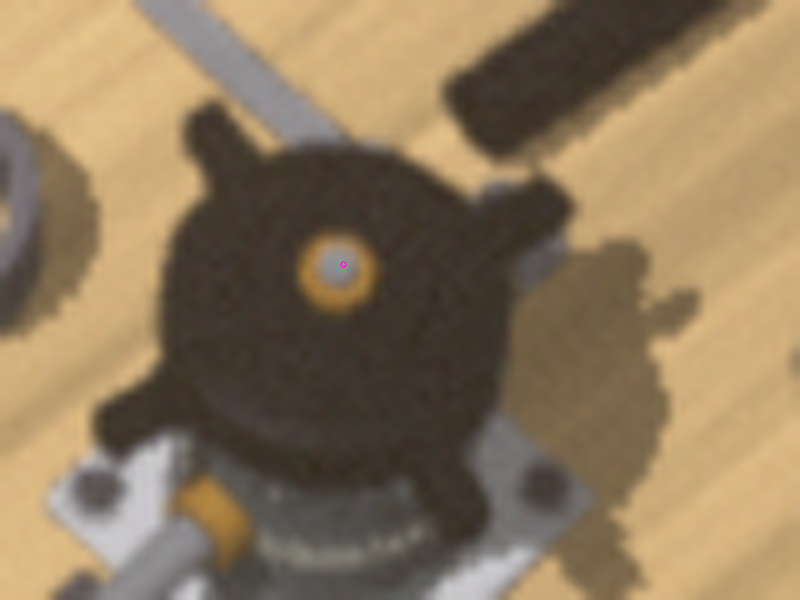

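Run:
```python
from h import *
for n,box in (('scene',(240,180,320,240)),('top',(230,145,310,205))):
    c=camera(n); x0,y0,x1,y1=box
    im=cv2.resize(c['image'][y0:y1,x0:x1,::-1],(800,600),interpolation=cv2.INTER_CUBIC)
    for z,r,col in ((122,53,(0,255,0)),(153,53,(0,0,255)),(129,53,(255,0,255)),(168,6,(255,255,0))):
        p=np.array([proj(c,[621+r*np.cos(a),.5+r*np.sin(a),z]) for a in np.linspace(0,2*np.pi,90)])
        cv2.polylines(im,[(((p-[x0,y0]+.5)*10)).astype(int)],True,col,1)
    cv2.imwrite('pics/m_%s.png'%n,im)
```

```text
(no output)
```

View pics/m_scene.png

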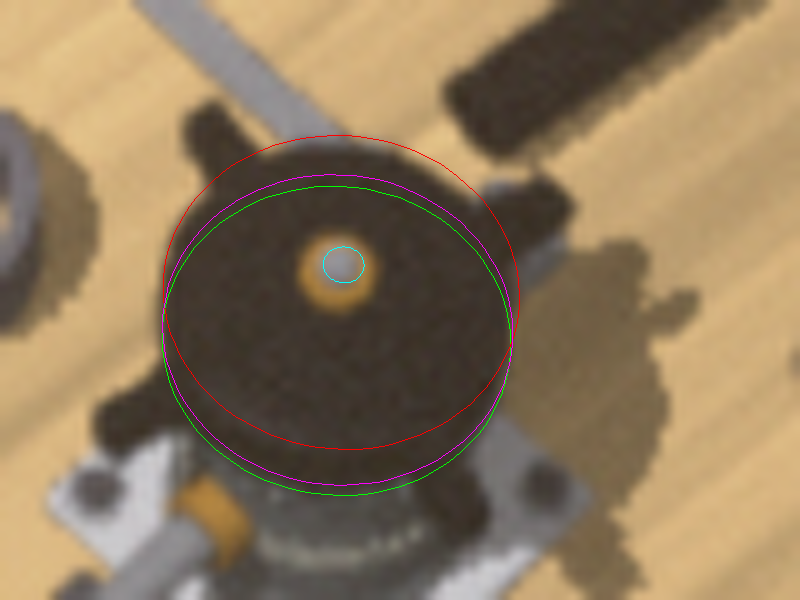

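View pics/m_top.png

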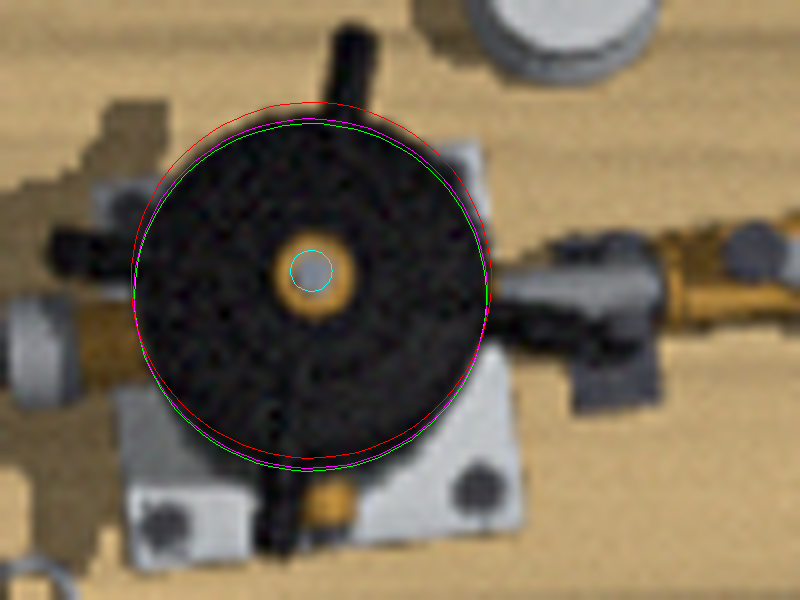

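Run:
```python
from h import *
w=cam('wrist','w13.png'); R,t=RT(w); print(-R.T@t, R[2], wproj(w,[621,.5,168]))
```

```text
[802.97557801 169.94459269 438.84224941] [-0.25138222  0.04909409 -0.966642  ] [431.18938163 249.64653336]
```

View pics/w13.png

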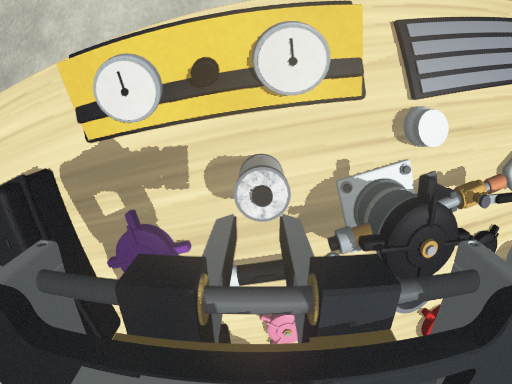

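Run:
```python
from h import *
im=cv2.imread('pics/w13.png'); cv2.imwrite('pics/w13z.png',cv2.resize(im[150:290,330:490],(800,700)[:2],interpolation=cv2.INTER_CUBIC)[:600])
```

```text
(no output)
```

View pics/w13z.png

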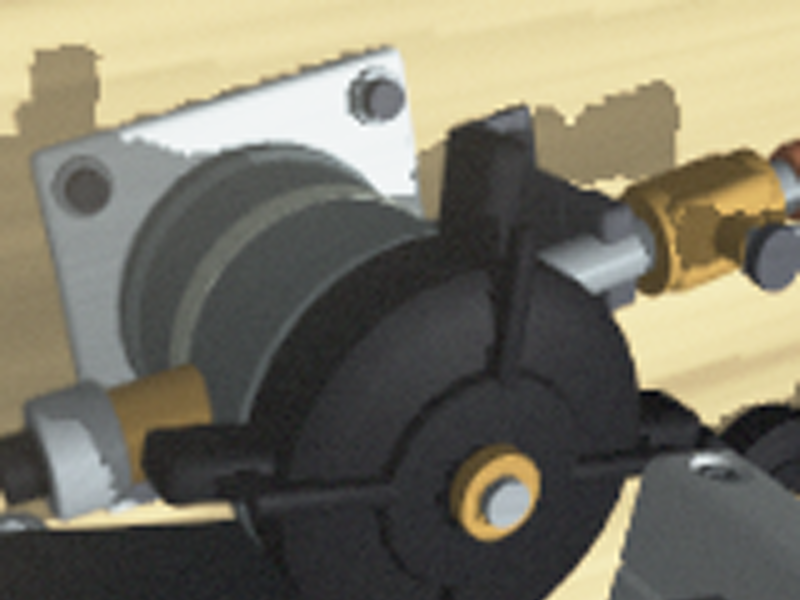

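Call:
jog_arm --pt "-0.3 4.56 0 0 0 0 3" --pt "-0.3 4.56 0 0 0 0 3" --pt "-0.3 4.56 0 0 0 0 3" --pt "-0.3 4.56 0 0 0 0 3" --pt "-0.3 4.56 0 0 0 0 3" --pt "-0.3 4.56 0 0 0 0 3" --pt "-0.3 4.56 0 0 0 0 3" --pt "-0.3 4.56 0 0 0 0 3" --pt "-0.3 4.56 0 0 0 0 3" --pt "0 0 0 0 0 -9.44 3" --pt "0 0 0 0 0 -9.44 3" --pt "0 0 0 0 0 -9.44 3" --pt "0 0 0 0 0 -9.44 3" --pt "0 0 0 0 0 -9.44 3" --pt "0 0 0 0 0 -9.44 3" --pt "0 0 0 0 0 -9.44 3" --pt "0 0 0 0 0 -9.44 3" --pt "0 0 0 0 0 -9.44 3" --pt "0 0 0 0 0 -9.44 3"

```text
clock: 18.45
eef_pos: [624.3, -215.7, 281.6]
eef_rot: [3.141, 0.001, 1.458]
wrist_force: [0.3, -0.3, 0.6]
finger_gap: 29.8
```

Run:
```python
from h import *
st(np.array([633.7,-135.9]))
w=cam('wrist','w14.png'); print(wproj(w,[633.7,-135.9,115]),wproj(w,[622.5,-232,113]),wproj(w,[639,-211,83]))
```

```text
t 18.45 p [ 624.3 -215.7  281.6] rpy [179.9   0.   83.6] r 80.4 phi -96.7 F [ 0.3 -0.3  0.6] gap 29.8 j6 -0.28
[258.0682123  105.09415758] [257.70666353 191.28175745] [269.1823222  166.66546003]
```

View pics/w14.png

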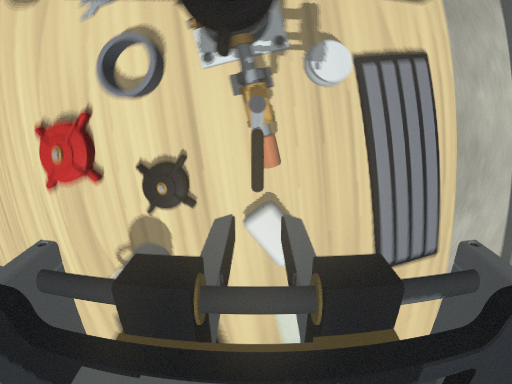

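Call:
jog_arm --pt "0.3 0 4 0 0 0 3" --pt "0 0 4 0 0 0 3" --pt "0 0 3 0 0 0 3" --pt "0 0 2 0 0 0 3" --pt "0 0 1.5 0 0 0 3" --pt "0 0 1.3 0 0 0 3" --pt "0 0 0.8 0 0 0 3" --pt "0 0 0 0 0 0 2.4" --pt "0 0 0 0 0 0 2.4"

```text
clock: 19.62
eef_pos: [625.8, -211.3, 115.1]
eef_rot: [3.141, 0.0, 1.455]
wrist_force: [0.3, 0.5, 0.0]
finger_gap: 23.9
```

Run:
```python
from h import *
st(np.array([633.7,-135.9]))
w=cam('wrist','w15.png'); s=camera('scene'); zoom(s,(190,195,310,285),'s15.png')
im=cv2.imread('pics/w15.png'); cv2.imwrite('pics/w15z.png',cv2.resize(im[0:240,100:420],(800,600),interpolation=cv2.INTER_CUBIC))
```

```text
t 19.62 p [ 625.8 -211.3  115.1] rpy [179.9   0.   83.4] r 75.8 phi -96.0 F [0.3 0.5 0. ] gap 23.9 j6 -0.27
```

View pics/w15z.png

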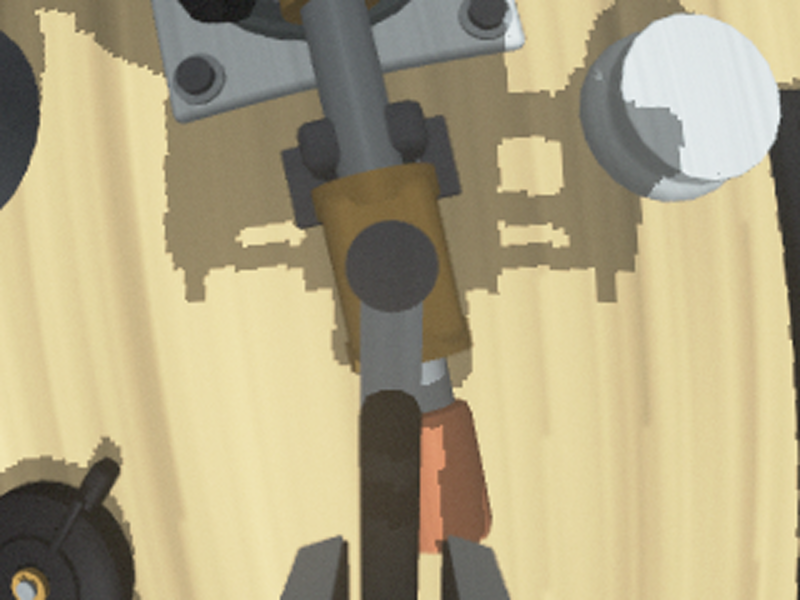

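View pics/s15.png

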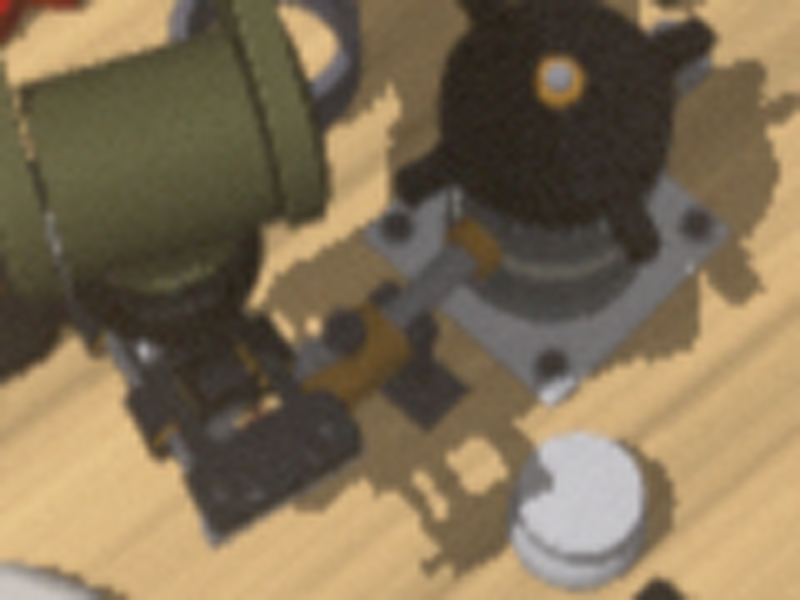

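Call:
jog_arm --pt "0.0185 -0.53 0 0 0 4 2.4" --pt "0.0185 -0.53 0 0 0 4 2.4" --pt "0.0185 -0.53 0 0 0 4 2.4" --pt "0.0185 -0.53 0 0 0 4 2.4" --pt "0.0185 -0.53 0 0 0 4 2.4" --pt "0.0185 -0.53 0 0 0 4 2.4" --pt "0.0185 -0.53 0 0 0 4 2.4" --pt "0.0185 -0.53 0 0 0 4 2.4" --pt "0.0185 -0.53 0 0 0 4 2.4" --pt "0.0185 -0.53 0 0 0 4 2.4" --pt "0.0185 -0.53 0 0 0 4 2.4" --pt "0.0185 -0.53 0 0 0 4 2.4" --pt "0.0185 -0.53 0 0 0 4 2.4" --pt "0.0185 -0.53 0 0 0 4 2.4" --pt "0.0185 -0.53 0 0 0 4 2.4" --pt "0.0185 -0.53 0 0 0 4 2.4" --pt "0.0185 -0.53 0 0 0 4 2.4"

```text
clock: 21.85
eef_pos: [561.1, -156.1, 114.9]
eef_rot: [3.141, -0.0, 0.266]
wrist_force: [-0.6, -2.5, -0.2]
finger_gap: 24.1
```

Run:
```python
from h import *
st(np.array([633.7,-135.9]))
w=cam('wrist','w16.png')
```

```text
t 21.85 p [ 561.1 -156.1  114.9] rpy [180.   -0.   15.3] r 75.4 phi -164.5 F [-0.6 -2.5 -0.2] gap 24.1 j6 0.97
```

View pics/w16.png

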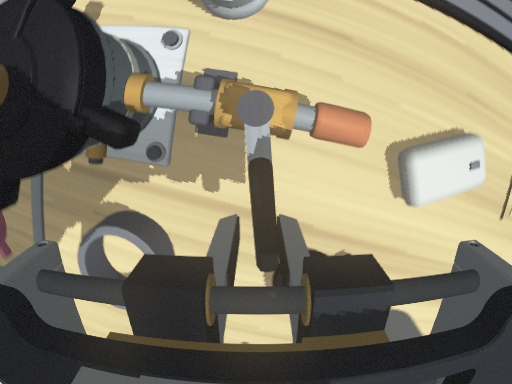

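Call:
jog_arm --pt "0.0185 -0.53 0 0 0 4 2.4" --pt "0.0185 -0.53 0 0 0 4 2.4" --pt "0.01 -0.4 0 0 0 3 2.4"

```text
clock: 22.28
eef_pos: [558.6, -141.7, 114.9]
eef_rot: [3.141, -0.0, 0.076]
wrist_force: [-0.5, -1.9, -0.6]
finger_gap: 24.3
```

Call:
jog_arm --pt "0.0 -0.27 0 0 0 2 2.4"

```text
clock: 22.4
eef_pos: [558.4, -139.0, 114.8]
eef_rot: [3.141, -0.0, 0.042]
wrist_force: [-1.5, -2.1, 0.4]
finger_gap: 23.7
```

Call:
jog_arm --pt "0.0 -0.2 0 0 0 1.5 2.4"

```text
clock: 22.52
eef_pos: [558.4, -137.5, 114.9]
eef_rot: [3.14, -0.001, 0.016]
wrist_force: [-0.5, -12.5, -0.5]
finger_gap: 23.9
```

Call:
jog_arm --pt "0.0 -0.2 0 0 0 1.5 2.4"

```text
clock: 22.65
eef_pos: [558.6, -137.2, 114.9]
eef_rot: [3.137, -0.002, -0.011]
wrist_force: [2.1, -25.3, -4.1]
finger_gap: 24.4
```

Run:
```python
from h import *
st(np.array([633.7,-135.9]))
w=cam('wrist','w17.png')
im=cv2.imread('pics/w17.png'); cv2.imwrite('pics/w17z.png',cv2.resize(im[40:280,80:400],(800,600),interpolation=cv2.INTER_CUBIC))
```

```text
t 22.65 p [ 558.6 -137.2  114.9] rpy [ 1.797e+02 -1.000e-01 -6.000e-01] r 75.1 phi -179.0 F [  2.1 -25.3  -4.1] gap 24.4 j6 1.28
```

View pics/w17z.png

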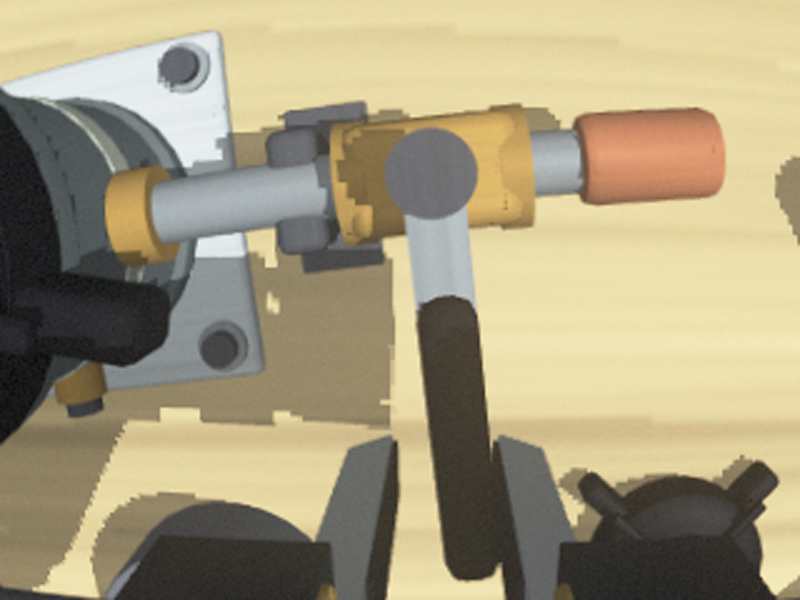

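Call:
jog_arm --pt "0 0.3 0 0 0 0 2.4" --pt "0 0.3 0 0 0 0 2.8" --pt "0 0 -1 0 0 0 2.8" --pt "0 0 -4 0 0 0 2.8" --pt "0 0 -5 0 0 0 2.8" --pt "0 2 -3 0 0 0 2.8" --pt "0 5 0 0 0 0 2.8" --pt "-3 5 0 0 0 0 2.8" --pt "-5 1 0 0 0 0 2.8" --pt "0 0 0 0 0 0 2.8"

```text
clock: 23.95
eef_pos: [474.8, -270.7, 245.4]
eef_rot: [3.141, -0.0, -0.013]
wrist_force: [0.5, 0.0, 0.3]
finger_gap: 28.0
```

Run:
```python
from h import *
st()
w=cam('wrist','w18.png');s=cam('scene','s18.png');t=cam('top','t18.png')
zoom(s,(190,180,310,270),'s18z.png');zoom(t,(230,130,350,220),'t18z.png')
print(wproj(w,[621,.5,150]),boss(s))
im=cv2.imread('pics/w17.png'); cv2.imwrite('pics/w17y.png',cv2.resize(im[40:190,50:180],(520,600),interpolation=cv2.INTER_CUBIC))
```

```text
t 23.95 p [ 474.8 -270.7  245.4] rpy [180.   -0.   -0.7] r 308.1 phi -118.3 F [0.5 0.  0.3] gap 28.0 j6 1.00
[ 9.12327046 67.99742799] [(np.int32(75), array([280.75, 192.95])), (np.int32(28), array([273.11, 207.25]))]
```

View pics/w18.png

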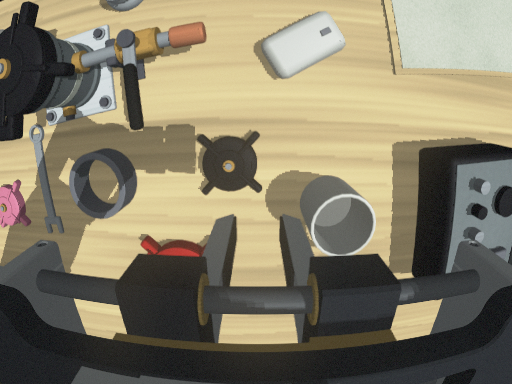

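View pics/s18z.png

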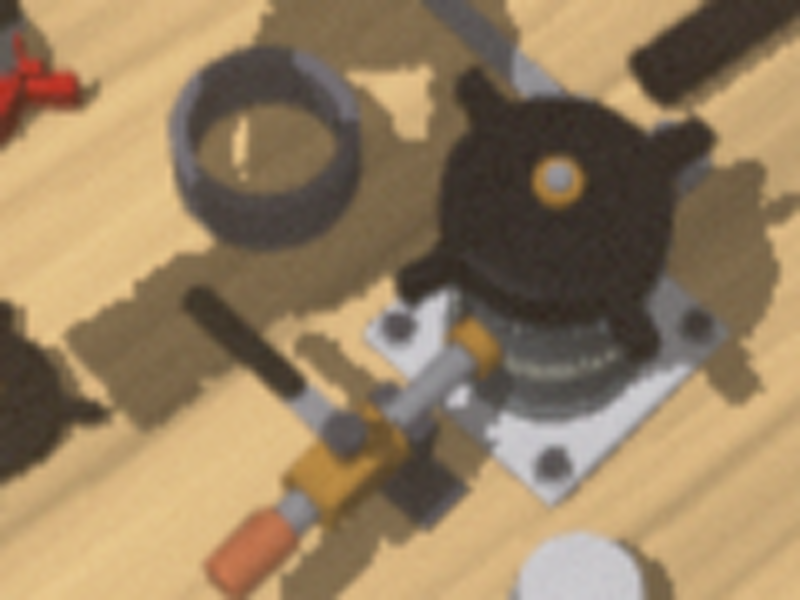

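View pics/t18z.png

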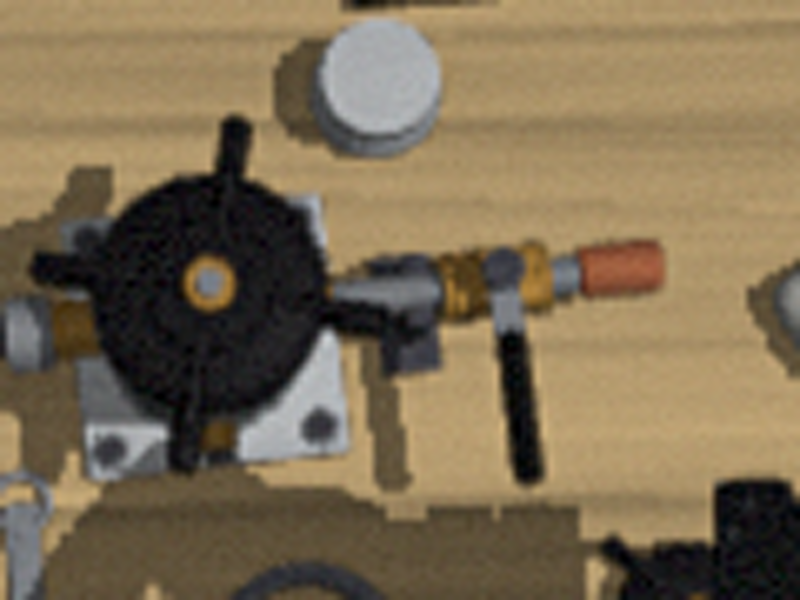

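View pics/w17y.png

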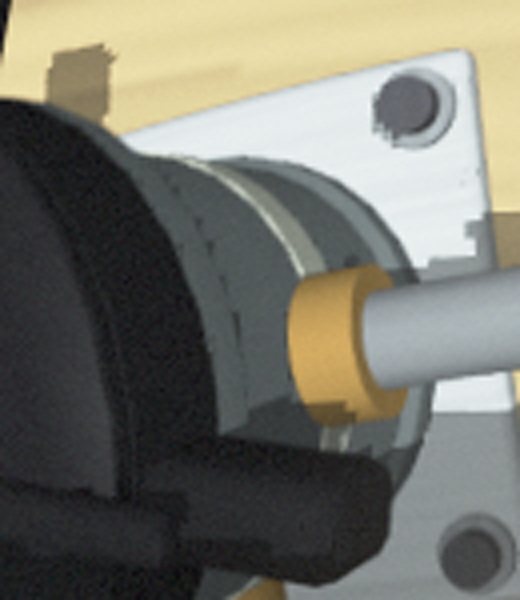

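Run:
```python
from h import *
st(); print(sign_off())
```

```text
t 24.1 p [ 477.5 -269.7  245.2] rpy [ 1.8e+02 -1.0e-01 -6.0e-01] r 305.9 phi -118.0 F [ 0.8 -0.1 -0.9] gap 27.9 j6 1.00
the job is handed in; nothing more can be done
None
```

The lid is screwed fully home and the vent valve is shut. I handed the job in at about 24 s, inside the 61 s limit.

- **Lid, backward:** I pushed one ear anticlockwise about 65 degrees. The boss (raised centre) then dropped about 1.7 pixels in the scene camera, close to the 9 mm thread start drop, and the lid met the rib behind it.
- **Lid, forward:** I let go and the lid looked level. I then turned it forward about 119 degrees to a hard stop, where the wrist force rose to about 19 N.
- **Vent lever:** I swung it about 78 degrees onto its stop, with a peak of about 25 N. After backing off, the top, scene and wrist views all show it square across the pipe.

**Last checks:** the boss is at row 207.25, against 207.24 expected for fully home. Close wrist pictures from two opposite sides show the lid right on the collar with no neck showing. The boss is about half a pixel to one side of where it started. I put that down to picture noise, since both side views look level. The gripper was clear of everything. I did not touch any of the other things on the bench, and those in the last pictures look unmoved. I did not measure their positions.

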